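# Clear a divider from a tackle case, load a long boxed lure and snap the lid shut

### The arm

A 7-joint arm with a two-finger parallel gripper is mounted at the origin on a cart in front of the work surface, level with it; the furniture and walls round the work are solid. World frame = base frame: x ahead of the robot, y to its left, z up, the work surface at z = 0. Lengths are in m, angles in rad, forces in N, time in s.
With the tool pointing down it reaches from about 0.4 to 0.85 m from the base axis. Payload 10.4 kg.
Tool frame: the origin (TCP) lies midway between the tips of the shut fingers; the grasp point (between the pads) lies 19 mm behind it; z points along the fingers, y is the line along which they close (so a half turn about z gives the same grasp; the last joint's range is limited). The gripper opens to 87 mm and grips with 3 to 60 N. Pads are 19 mm wide; open, the fingers measure 117 mm over their backs; the gripper's body (75 mm by 190 mm) begins 51 mm behind the grasp point.
Start: joints at [-1.347, 0.332, -0.065, 1.46, 0.022, 1.35, -0.088], TCP at [0.153, 0.606, 0.223] pointing down, gripper open.
Joint ranges: [-2.6, 2.6], [-0.5, 2.12], [-1.47, 1.34], [0.16, 2.42], [-1.27, 4.41], [0.06, 2.06], [-2.6, 2.6]. Speed limits (rad/s): [2.22, 2.22, 2.79, 2.79, 3.14, 3.14, 3.14].

### API

Orientations are given as a unit quaternion [x, y, z, w].
In Python, from bench import r gives the robot as it stands.
- The arm moves only by the tool arm_command, never from a script. Its arguments are lists of equal length, an entry for each row: "xyz": the shift along the world's x, y, z in m, a list of three; "rot": the turn, a rotation vector about the world's x, y, z in rad, a list of three. In form: {"xyz": [[tx, ty, tz], ...], "rot": [[ax, ay, az], ...]}. A call has 1 to 20 rows; each row is the pose to reach, as a shift and turn from the pose commanded when the call began; what a row does not reach only later rows make up. A row lasts 1/12 s, in which the tool goes at most 41.7 mm and 7.16 degrees, less where a joint would pass 70% of its speed; a pose out of reach is approached as far as the arm can. A call with a gripper value outside its range is refused whole. "grip" is the opening, from 0 (shut) to 1 (fully open), set as the call begins (left out, the last holds). The fingers move at their own pace and stop on an object; "squeeze" is the grip in N (left out, the last holds). Time passes only in rows, so rows that repeat a pose let the fingers close. It gives the time, the measured TCP pose, the force, the opening and the grip force at its end, in the units of the state.
- r.read_state(): the state, without advancing time (a new reading comes with each control period).
- r.camera(name): name is "scene" or "top"; returns the picture (400x640x3 uint8, red, green, blue); there is no depth.
- r.camera_model(name): a dict with "fx", "fy", "cx", "cy" (pixels), "T" (4x4, takes a point from camera to world coordinates). Camera axes: x right, y up, looking along -z (the intrinsics and any distortion apply to the point x, -y, -z); pixel columns grow to the right and rows downward; lengths in m; the calibration is good to about 2 mm. A picture is of the moment at which its call begins. camera_model takes no time and is no camera call.
- r.close_job(): hands the job in; it is judged then, once.
Trained networks look in the newest picture that a camera, given by its name, has taken for a name from the list of things; names that differ only in an ending like _2 or _b are one class to them, and where a whole thing is asked for, a point or a joint stands for the part that bears it (a point fixed in the world has none). Each returns a list of dicts, best first, with "conf" (0 to 1); they miss things now and then, are a little off and sometimes report something else, mostly with a low value. They report only what shows in the picture. A call takes as long as a camera call. They do not tell look-alikes from the thing itself.
- r.look_for(label, camera): "at" ([x, y, z] in m, in the coordinates of the camera as it stood for that picture, good to about 4 mm: the middle of the surface that is visible of it).
- r.spot_point(label, camera): "at" ([x, y, z] in m, in the coordinates of the camera as it stood for that picture, good to about 4 mm: a listed point, or the origin of a listed thing).
The state is a dict: "time": time; "joint_positions": joint angles; "joint_vel": joint speeds; "joint_torque": joint torques, N m; "ee_pos": TCP position; "eef_rot": TCP orientation; "ft_force": force on the tool from outside, world axes, zero at the start; "torque": the same for the moment, N m; "width": finger opening in m; "grip_force": force on a finger pad.
Only numpy, scipy, OpenCV 4.12 (cv2) and the standard library are available. Lean on these libraries where they do the work, as an engineer would, in place of code of your own. Each camera call takes 0.05 s, during which the arm holds its last target. There are 200 camera calls.

### The job

The longer boxed lure does not fit the front row of the open tackle case because a removable divider stands across the middle of that row. Draw the divider straight up out of its slots and put it down on the table clear of the case, then lay the longer boxed lure flat in the front row, swing the lid shut and press its front edge down until it snaps fully home under the two catches. Do not drop anything, and leave the short boxed lure, the pliers and the line spool where they are.

Things in the scene. Friction and masses are not known exactly. Their poses are not given: they have to be found in the camera images.
- tackle_case: Grey plastic tackle case, fixed to the table, 168 (x) x 230 (y) x 54 (z) mm, walls and floor 4 mm; origin at the centre of its underside, +x from the front wall to the hinge side, z up. A wall at x = 30 to 34 mm, 49 mm high, parts the front row from the rear row, whose small lures stay. Two black spring catches stand at the front, x = -84 to -94 mm, y = +62 and -62 mm, up to z = 64 mm.
- front_row (a point): Centre of the front row's floor (case x = -25, y = 0, z = 4 mm), axes as the case. The row is 110 (x) x 222 (y) mm of clear space. Pairs of upright ribs on its two long walls, 5 mm deep, up to 40 mm above the floor, form 6 mm wide slots at y = -55, 0 and +55 mm.
- case_lid (a joint): Lid angle, rad: 0 = fully shut under both catches, grows as it opens, stop at 1.95. The stiff hinge holds the lid where it is left; 1 to 3 N near the front edge move it. At about 0.05 rad the front edge meets the catches; about 10 N downward (hardly more) near that edge snaps it past them to 0, where they keep it.
- lid_hinge (a point): Middle of the lid's hinge axis, which runs along the case's y at case x = 84, z = 54.5 mm. The lid is a grey frame with a clear pane, 168 x 230 x 8 mm; shut, it covers the case, its top at z = 62.5 mm. Open, it stands up behind the case, leaning back.
- lid_edge (a point): Middle of the lid's front (free) edge on its outer face, 168 mm from the hinge; when the lid is open this is the top of the lid, and the outer face looks away from the robot.
- divider: Loose grey plastic divider, about 30 g, standing on the floor in the middle slots of the front row (y = 0): blade 107 mm long (its x, along the case's x) x 4 mm thick (y) x 44 mm high (z); a finger tab at the middle of its top edge, 40 mm long and 8 mm thick, spans heights 26 to 44 mm. Origin at the middle of its lower edge, z up. Set down on edge it may topple sideways.
- divider_mid (a point): Middle of the divider, 22 mm above the middle of its lower edge.
- long_box: The longer of two boxed lures on the table to the robot's left: closed carton 152 (x) x 40 (y) x 28 (z) mm, about 35 g; origin at the centre of its underside, z up. Too long for the front row while the divider stands in it.
- short_box: The shorter boxed lure, 122 (x) x 41 (y) x 22 mm, origin about at the centre of its underside; a bystander, leave it.
- pliers: Red-handled long-nose pliers, 159 x 45 x 10 mm, lying to the right near the table's edge; origin at the centre of the underside; a bystander, leave it.
- line_spool: White line spool, 64 mm across, 23 mm high, lying flat; origin at the centre of its underside; a bystander, leave it.
There are look-alikes about, which are no part of the job. What is shaped like the long_box but red is not meant.

How it is judged:
On the way, in this order (a step that is already met when the one before it is completed fails the run):
1. the divider is drawn straight up clear of its slots, still upright above them (z of divider in the frame of tackle_case above 0.046 m and angle between divider's own z axis and vertical below 0.4 rad and x of divider in the frame of tackle_case between -0.065 and 0.015 m and y of divider in the frame of tackle_case between -0.04 and 0.04 m), for 0.03 s.
2. the divider is put down on the table clear of the case and let go (height (world z) of divider_mid between -0.01 and 0.04 m and (y of divider_mid in the frame of tackle_case above 0.12 m or y of divider_mid in the frame of tackle_case below -0.12 m or x of divider_mid in the frame of tackle_case above 0.09 m or x of divider_mid in the frame of tackle_case below -0.09 m) and contact force between divider and tackle_case below 0.05 N and contact force between the fingers and divider below 0.05 N and linear speed of divider below 0.03 m/s), for 0.2 s.
3. the longer boxed lure lies flat on the floor of the front row, let go (x of long_box in the frame of tackle_case between -0.066 and 0.016 m and y of long_box in the frame of tackle_case between -0.05 and 0.05 m and z of long_box in the frame of tackle_case below 0.012 m and angle between long_box's own z axis and vertical below 0.12 rad and contact force between the fingers and long_box below 0.05 N and linear speed of long_box below 0.03 m/s), for 0.2 s.
4. the lid is pressed fully home under its catches (value of joint case_lid below 0.02 rad), for 0.2 s.
At the end, for the whole second after the job is handed in: Divider at rest on the table outside the case, its middle under 40 mm high, not touching the case; longer boxed lure at rest on the floor of the front row, level within 0.12 rad, centre within 50 mm of the middle of the row; lid shut within 0.02 rad (all of step 2 and all of step 3 and value of joint case_lid below 0.02 rad).
It fails at once if the divider is dropped (falls free faster than 0.9 m/s) (linear speed of divider above 0.9 m/s and contact force between the fingers and divider below 0.02 N).
It fails at once if the longer boxed lure is dropped (falls free faster than 0.9 m/s) (linear speed of long_box above 0.9 m/s and contact force between the fingers and long_box below 0.02 N).
It fails at once if the short boxed lure is moved more than 25 mm (distance of short_box from where it was at the start of the episode above 0.025 m).
It fails at once if the pair of pliers is moved more than 25 mm (distance of pliers from where it was at the start of the episode above 0.025 m).
It fails at once if the line spool is moved more than 25 mm (distance of line_spool from where it was at the start of the episode above 0.025 m).
It also fails if it takes over 70 s, if anything falls off the work surface, if the arm or the gripper's body presses on something with over 40 N, if the wrist force passes 120 N, or if a joint passes its speed limit or range.

## Working session

There is one attempt and no reset: what is moved stays moved. The work goes in short steps, Python scripts to look and compute and a tool call to move; the robot and the scene stay as the last step left them, time stands still between calls to the robot, and variables do not carry over. Pictures are saved under pics/ and viewed, at most 12 in all, crops included, and the job is handed in when it is done.

Besides the shell and the picture viewer there is one more tool, called after "Emit:" by a JSON object that holds its "op" and its "data", one argument or row to a line. arm_command: Moves the arm, as the interface text tells. Its arguments: {"type":"object","properties":{"xyz":{"type":"array"},"rot":{"type":"array"},"grip":{"type":"number"},"squeeze":{"type":"number"}},"required":["xyz","rot"]}

```bash
mkdir -p pics; cat > h.py <<'E'
import numpy as np, cv2
from bench import r
from scipy.spatial.transform import Rotation as R
def snap(c,name=None):
    im=r.camera(c)
    if name: cv2.imwrite('pics/'+name,im[:,:,::-1])
    return im
def w(c,p):
    return (np.array(r.camera_model(c)['T'])@np.r_[p,1])[:3]
def pix(c,P):
    m=r.camera_model(c); q=np.linalg.inv(np.array(m['T']))@np.r_[P,1]
    return m['cx']+m['fx']*q[0]/-q[2], m['cy']+m['fy']*-q[1]/-q[2]
def ray(c,u,v,z):
    m=r.camera_model(c); T=np.array(m['T']); d=T[:3,:3]@np.array([(u-m['cx'])/m['fx'],-(v-m['cy'])/m['fy'],-1]); o=T[:3,3]
    return o+d*(z-o[2])/d[2]
E
python3 - <<'E'
from h import *
np.set_printoptions(precision=4,suppress=True)
a=snap('scene','s0.png');b=snap('top','t0.png')
for c in('scene','top'):
    print(c,{k:v for k,v in r.camera_model(c).items()})
    for l in('tackle_case','front_row','lid_hinge','lid_edge','divider','divider_mid','long_box','short_box','pliers','line_spool'):
        for d in r.spot_point(l,c)[:3]:
            p=w(c,d['at']);print(l,round(d['conf'],2),p,np.round(pix(c,p)))
s=r.read_state();print(s['time'],s['ee_pos'],s['eef_rot'],s['ft_force'],s['width'])
E
```

```text
scene {'fx': 503.7597190884251, 'fy': 503.7597190884251, 'cx': 329.9222407625851, 'cy': 201.49122053648753, 'T': array([[-0.7365,  0.3611, -0.572 , -0.4877],
       [-0.6763, -0.4084,  0.6131,  1.0763],
       [-0.0122,  0.8384,  0.5449,  1.0643],
       [ 0.    ,  0.    ,  0.    ,  1.    ]])}
tackle_case 0.93 [ 0.4932 -0.1261  0.0018] [358. 214.]
front_row 0.78 [ 0.4696 -0.1334  0.0068] [364. 214.]
front_row 0.66 [ 0.3914 -0.465   0.0001] [431. 188.]
lid_hinge 0.76 [ 0.58   -0.1175  0.0555] [339. 194.]
lid_hinge 0.32 [ 0.4903 -0.1274  0.0034] [359. 214.]
divider_mid 0.46 [ 0.4703 -0.1333  0.0272] [364. 210.]
long_box 0.82 [0.43   0.1068 0.0013] [328. 250.]
short_box 0.65 [0.4674 0.2465 0.0006] [290. 266.]
pliers 0.43 [ 0.3889 -0.4696  0.0016] [432. 187.]
line_spool 0.73 [ 0.663  -0.4257 -0.0033] [372. 170.]
top {'fx': 509.8584526561735, 'fy': 509.8584526561735, 'cx': 319.64294792725775, 'cy': 210.5443890669756, 'T': array([[-0.2298,  0.8881, -0.3981, -0.1997],
       [-0.9732, -0.2102,  0.093 ,  0.1133],
       [-0.0011,  0.4089,  0.9126,  1.6997],
       [ 0.    ,  0.    ,  0.    ,  1.    ]])}
tackle_case 0.75 [ 0.4969 -0.1321 -0.0007] [342. 217.]
front_row 0.59 [ 0.4704 -0.1296  0.0015] [343. 224.]
lid_hinge 0.73 [ 0.5784 -0.1186  0.0564] [333. 192.]
lid_edge 0.64 [ 0.6175 -0.1145  0.2189] [330. 160.]
lid_edge 0.55 [ 0.4675  0.2445 -0.0002] [241. 247.]
divider 0.66 [ 0.4956 -0.1307 -0.0005] [342. 218.]
divider 0.47 [ 0.4703 -0.1334  0.0078] [344. 223.]
divider_mid 0.59 [ 0.47   -0.1296  0.0276] [343. 221.]
long_box 0.66 [ 0.4263  0.1036 -0.0008] [282. 249.]
long_box 0.57 [ 0.4587  0.3636 -0.003 ] [208. 257.]
short_box 0.76 [0.4693 0.2471 0.0017] [240. 247.]
pliers 0.7 [ 0.3898 -0.4693  0.0024] [440. 224.]
line_spool 0.5 [ 0.66   -0.4264 -0.0043] [406. 163.]
1.1 [0.1527 0.6061 0.2225] [ 0.1231  0.9924  0.     -0.    ] [ 0.7753 -0.3972  1.1823] 0.08694575840859568
```

View pics/s0.png

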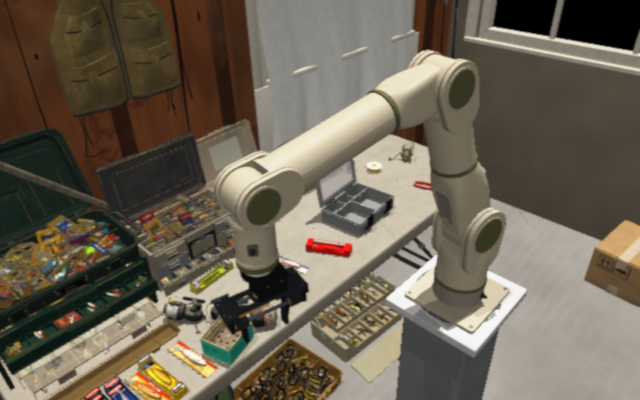

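View pics/t0.png

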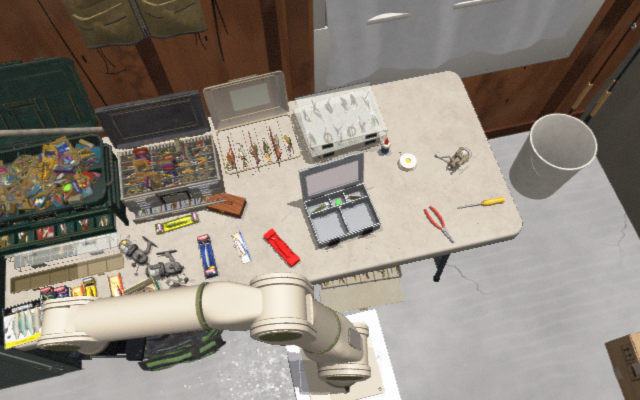

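The scene shows the case at (342,215) in top. Box candidates in top: the red box (282,249), which is excluded as a look-alike, the white-blue box (240,247), the blue box (207,257) and the yellow box (177,224). One close crop to measure their lengths.

```bash
python3 - <<'E'
from h import *
im=snap('top'); c=im[150:290,150:400]
cv2.imwrite('pics/t1.png',cv2.resize(c,(800,448),interpolation=cv2.INTER_CUBIC)[:,:,::-1])
hsv=cv2.cvtColor(im,cv2.COLOR_RGB2HSV)
np.set_printoptions(precision=4,suppress=True)
np.save('t1.npy',im)
E
```

```text
(no output)
```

View pics/t1.png

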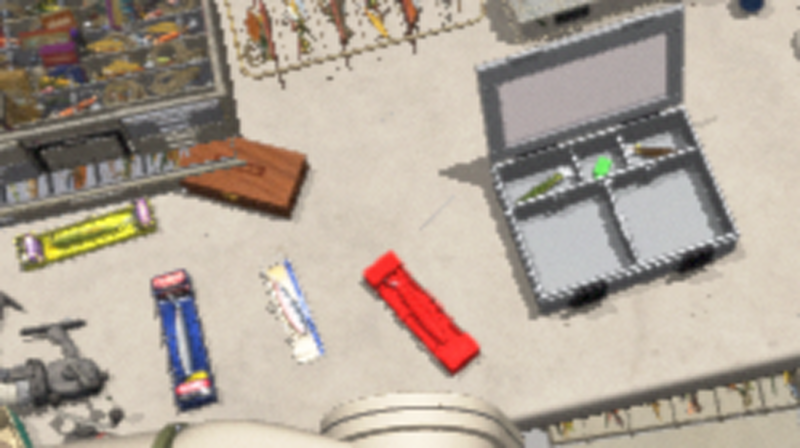

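```bash
python3 - <<'E'
from h import *
np.set_printoptions(precision=4,suppress=True)
def f(pts,z): return np.array([ray('top',150+u/3.2,150+v/3.2,z) for u,v in pts])
for n,p,z in(('blue',[(150,276),(188,271),(215,392),(178,399)],.028),('yellow',[(15,240),(150,200),(158,228),(25,268)],.028),('white',[(262,266),(287,260),(325,352),(299,362)],.022),('red',[(363,272),(392,252),(480,350),(455,374)],.028),('case',[(492,163),(690,112),(737,236),(540,300)],.054)):
    q=f(p,z); print(n,'c',q.mean(0),'sides',np.linalg.norm(q-np.roll(q,-1,0),axis=1),'ang',[np.degrees(np.arctan2(*(d[1::-1]))).round(1) for d in np.roll(q,-1,0)-q])
# colour masks
im=np.load('t1.npy').astype(np.uint8);h=cv2.cvtColor(im,cv2.COLOR_RGB2HSV)
m=cv2.inRange(h,(105,90,40),(125,255,255));m[:, :185]=0;m[:,228:]=0;m[:230]=0;m[285:]=0
ys,xs=np.nonzero(m);P=np.array([ray('top',x,y,.028)[:2] for x,y in zip(xs,ys)],np.float32);print(cv2.minAreaRect(P))
for l in('long_box','divider','divider_mid','front_row','lid_edge','lid_hinge','tackle_case'):
    for d in r.spot_point(l,'top')[:3]:
        print(l,round(d['conf'],2),w('top',d['at']))
    for d in r.look_for(l,'top')[:2]:
        print(' look',l,round(d['conf'],2),w('top',d['at']))
E
```

```text
blue c [0.4581 0.3602 0.028 ] sides [0.0416 0.1443 0.0395 0.1468] ang [np.float64(-95.2), np.float64(-176.7), np.float64(88.0), np.float64(4.0)]
yellow c [0.5986 0.4466 0.028 ] sides [0.1529 0.0362 0.1496 0.0367] ang [np.float64(-84.8), np.float64(-173.5), np.float64(95.3), np.float64(11.5)]
white c [0.4603 0.2397 0.022 ] sides [0.0281 0.1172 0.0296 0.1209] ang [np.float64(-88.6), np.float64(-169.2), np.float64(99.1), np.float64(9.9)]
red c [0.4235 0.1031 0.028 ] sides [0.039  0.1509 0.0377 0.1564] ang [np.float64(-65.9), np.float64(-152.3), np.float64(122.4), np.float64(28.2)]
case c [ 0.4909 -0.1298  0.054 ] sides [0.2319 0.1586 0.2276 0.1712] ang [np.float64(-87.4), np.float64(-176.5), np.float64(95.8), np.float64(5.0)]
((0.438759982585907, 0.35999128222465515), (0.12271064519882202, 0.03599463030695915), 2.5860860347747803)
long_box 0.94 [ 0.4631  0.3644 -0.0008]
long_box 0.71 [ 0.4281  0.1065 -0.0003]
 look long_box 0.93 [0.4266 0.1036 0.0095]
 look long_box 0.63 [0.4617 0.3595 0.0145]
divider 0.43 [ 0.4705 -0.1336  0.0076]
 look divider 0.63 [ 0.4687 -0.1311  0.0484]
divider_mid 0.61 [ 0.4677 -0.1317  0.0291]
 look divider_mid 0.48 [ 0.4684 -0.1293  0.0455]
front_row 0.79 [ 0.4704 -0.1293  0.0028]
front_row 0.59 [ 0.6151 -0.1131  0.2194]
 look front_row 0.73 [ 0.5636 -0.1203  0.0439]
lid_edge 0.91 [ 0.6179 -0.1105  0.2191]
 look lid_edge 0.56 [ 0.5964 -0.1116  0.1454]
lid_hinge 0.93 [ 0.5797 -0.1194  0.0564]
lid_hinge 0.61 [0.4679 0.2467 0.0028]
lid_hinge 0.61 [ 0.6588 -0.4226 -0.001 ]
 look lid_hinge 0.83 [ 0.5627 -0.1186  0.0466]
 look lid_hinge 0.58 [ 0.3934 -0.4711  0.009 ]
tackle_case 0.86 [ 0.4961 -0.1329 -0.0013]
 look tackle_case 0.98 [ 0.5643 -0.1255  0.0408]
```

Chosen: the blue box at top (207,257), about 150 x 40 mm, which the detector also labels long_box. The white box is shorter (about 120 mm) and the red one is excluded. Moving above the divider.

Emit:
{"op": "arm_command", "data": {
  "xyz": [
    [0.267, -0.256, 0],
    [0.267, -0.256, 0],
    [0.267, -0.256, 0],
    [0.267, -0.256, 0],
    [0.267, -0.256, 0],
    [0.267, -0.256, 0],
    [0.267, -0.256, 0],
    [0.267, -0.256, 0],
    [0.267, -0.256, 0],
    [0.317, -0.738, -0.06],
    [0.317, -0.738, -0.06],
    [0.317, -0.738, -0.06],
    [0.317, -0.738, -0.06],
    [0.317, -0.738, -0.06],
    [0.317, -0.738, -0.06],
    [0.317, -0.738, -0.06],
    [0.317, -0.738, -0.06],
    [0.317, -0.738, -0.06],
    [0.317, -0.738, -0.06],
    [0.317, -0.738, -0.06]
  ],
  "rot": [
    [0, 0, 0.1],
    [0, 0, 0.2],
    [0, 0, 0.3],
    [0, 0, 0.351],
    [0, 0, 0.351],
    [0, 0, 0.351],
    [0, 0, 0.351],
    [0, 0, 0.351],
    [0, 0, 0.351],
    [0, 0, 0.351],
    [0, 0, 0.351],
    [0, 0, 0.351],
    [0, 0, 0.351],
    [0, 0, 0.351],
    [0, 0, 0.351],
    [0, 0, 0.351],
    [0, 0, 0.351],
    [0, 0, 0.351],
    [0, 0, 0.351],
    [0, 0, 0.351]
  ],
  "grip": 0.6
}}

```text
time: 3.52
ee_pos: [0.4665, -0.1044, 0.1665]
eef_rot: [-0.052, 0.999, 0.0, 0.001]
ft_force: [0.3, 1.1, 0.8]
width: 0.0526
grip_force: 0.0
```

Emit:
{"op": "arm_command", "data": {
  "xyz": [
    [0.003, -0.027, -0.01],
    [0.003, -0.027, -0.04],
    [0.003, -0.027, -0.067],
    [0.003, -0.027, -0.067]
  ],
  "rot": [
    [0, 0, 0],
    [0, 0, 0],
    [0, 0, 0],
    [0, 0, 0]
  ]
}}

```text
time: 3.85
ee_pos: [0.4667, -0.1293, 0.0953]
eef_rot: [-0.052, 0.999, 0.0, -0.003]
ft_force: [-1.8, 1.3, -0.8]
width: 0.0522
grip_force: 0.0
```

```bash
python3 - <<'E'
from h import *
np.set_printoptions(precision=4,suppress=True)
s=r.read_state();print(s['ee_pos'],s['joint_positions'])
a=snap('scene');b=snap('top')
cv2.imwrite('pics/a1.png',np.hstack([cv2.resize(x[v:v+110,u:u+110],(390,390),interpolation=3) for x,u,v in((a,305,140),(b,290,140))])[:,:,::-1])
E
```

```text
[ 0.4667 -0.1293  0.0953] [-0.3699  0.1525  0.5907  1.9968 -0.0975  1.0264  1.9407]
```

View pics/a1.png

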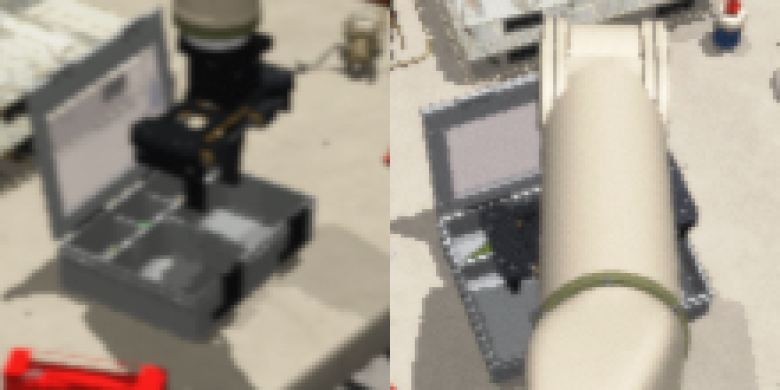

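The fingers straddle the divider's line in the scene view (fingers at about (195,195) and (230,175) in the crop). Descending to grasp.

Emit:
{"op": "arm_command", "data": {
  "xyz": [
    [0.002, -0.002, -0.03],
    [0.002, -0.002, -0.06],
    [0.002, -0.002, -0.072],
    [0.002, -0.002, -0.072],
    [0.002, -0.002, -0.072]
  ],
  "rot": [
    [0, 0, 0],
    [0, 0, 0],
    [0, 0, 0],
    [0, 0, 0],
    [0, 0, 0]
  ]
}}

```text
time: 4.37
ee_pos: [0.4726, -0.1312, 0.0287]
eef_rot: [-0.052, 0.999, -0.0, 0.001]
ft_force: [0.3, -0.1, 0.9]
width: 0.0523
grip_force: 0.0
```

Emit:
{"op": "arm_command", "data": {
  "xyz": [
    [0, 0, 0],
    [0, 0, 0],
    [0, 0, 0],
    [0, 0, 0],
    [0, 0, 0],
    [0, 0, 0],
    [0, 0, 0],
    [0, 0, 0]
  ],
  "rot": [
    [0, 0, 0],
    [0, 0, 0],
    [0, 0, 0],
    [0, 0, 0],
    [0, 0, 0],
    [0, 0, 0],
    [0, 0, 0],
    [0, 0, 0]
  ],
  "grip": 0,
  "squeeze": 8
}}

```text
time: 5.03
ee_pos: [0.4716, -0.1313, 0.0273]
eef_rot: [-0.052, 0.999, 0.0, -0.0]
ft_force: [-0.2, 0.6, -0.3]
width: 0.0081
grip_force: 8.0
```

Emit:
{"op": "arm_command", "data": {
  "xyz": [
    [0, 0, 0],
    [0, 0, 0],
    [0, 0, 0.01],
    [0, 0, 0.02],
    [0, 0, 0.03],
    [0, 0, 0.04],
    [0, 0, 0.05],
    [0, 0, 0.06],
    [0, 0, 0.075],
    [0, 0, 0.09],
    [0, 0, 0.1],
    [0, 0, 0.1],
    [0, 0, 0.1]
  ],
  "rot": [
    [0, 0, 0],
    [0, 0, 0],
    [0, 0, 0],
    [0, 0, 0],
    [0, 0, 0],
    [0, 0, 0],
    [0, 0, 0],
    [0, 0, 0],
    [0, 0, 0],
    [0, 0, 0],
    [0, 0, 0],
    [0, 0, 0],
    [0, 0, 0]
  ],
  "squeeze": 15
}}

```text
time: 6.12
ee_pos: [0.4719, -0.1312, 0.1276]
eef_rot: [-0.052, 0.999, 0.0, 0.001]
ft_force: [-0.1, -0.3, -0.6]
width: 0.0075
grip_force: 15.0
```

```bash
python3 - <<'E'
from h import *
np.set_printoptions(precision=4,suppress=True)
a=snap('scene')
cv2.imwrite('pics/a2.png',cv2.resize(a[110:260,290:490],(800,600),interpolation=3)[:,:,::-1])
E
```

```text
(no output)
```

View pics/a2.png

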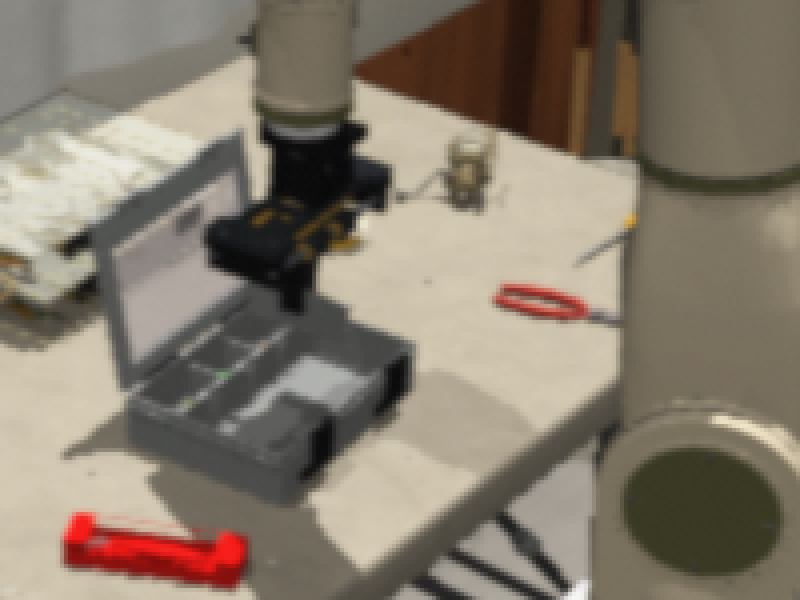

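The divider is held upright by the fingers at crop pixel (290,300), and the slots below are empty. Carrying it to the right.

Emit:
{"op": "arm_command", "data": {
  "xyz": [
    [0, -0.02, 0],
    [0, -0.05, 0],
    [0, -0.085, 0],
    [0, -0.12, 0],
    [0, -0.155, 0],
    [0, -0.185, 0],
    [0, -0.205, 0],
    [0, -0.21, 0],
    [0, -0.21, -0.02],
    [0, -0.21, -0.045],
    [0, -0.21, -0.07],
    [0, -0.21, -0.085],
    [0, -0.21, -0.095],
    [0, -0.21, -0.1],
    [0, -0.21, -0.102],
    [0, -0.21, -0.102]
  ],
  "rot": [
    [0, 0, -0.05],
    [0, 0, -0.1],
    [0, 0, -0.15],
    [0, 0, -0.2],
    [0, 0, -0.25],
    [0, 0, -0.25],
    [0, 0, -0.25],
    [0, 0, -0.25],
    [0, 0, -0.25],
    [0, 0, -0.25],
    [0, 0, -0.25],
    [0, 0, -0.25],
    [0, 0, -0.25],
    [0, 0, -0.25],
    [0, 0, -0.25],
    [0, 0, -0.25]
  ]
}}

```text
time: 7.5
ee_pos: [0.4718, -0.3413, 0.0254]
eef_rot: [0.073, 0.997, 0.0, 0.0]
ft_force: [0.7, -0.9, -0.8]
width: 0.008
grip_force: 15.0
```

Lower the last 2 mm, then open a little, gently.

Emit:
{"op": "arm_command", "data": {
  "xyz": [
    [0, 0, -0.002],
    [0, 0, -0.003],
    [0, 0, -0.003]
  ],
  "rot": [
    [0, 0, 0],
    [0, 0, 0],
    [0, 0, 0]
  ],
  "squeeze": 4
}}

```text
time: 7.75
ee_pos: [0.4722, -0.3416, 0.023]
eef_rot: [0.073, 0.997, -0.0, 0.001]
ft_force: [0.5, -0.6, 3.0]
width: 0.0077
grip_force: 4.0
```

Emit:
{"op": "arm_command", "data": {
  "xyz": [
    [0, 0, 0],
    [0, 0, 0],
    [0, 0, 0],
    [0, 0, 0],
    [0, 0, 0],
    [0, 0, 0],
    [0, 0, 0],
    [0, 0, 0],
    [0, 0, 0]
  ],
  "rot": [
    [0, 0, 0],
    [0, 0, 0],
    [0, 0, 0],
    [0, 0, 0],
    [0, 0, 0],
    [0, 0, 0],
    [0, 0, 0],
    [0, 0, 0],
    [0, 0, 0]
  ],
  "grip": 0.9
}}

```text
time: 8.5
ee_pos: [0.4716, -0.3413, 0.0222]
eef_rot: [0.073, 0.997, 0.0, -0.0]
ft_force: [-0.1, -0.0, -0.4]
width: 0.0599
grip_force: 0.0
```

Emit:
{"op": "arm_command", "data": {
  "xyz": [
    [0, 0, 0.02],
    [0, 0, 0.05],
    [0, 0, 0.09],
    [0, 0, 0.13],
    [0, 0, 0.15],
    [0, 0, 0.15]
  ],
  "rot": [
    [0, 0, 0],
    [0, 0, 0],
    [0, 0, 0],
    [0, 0, 0],
    [0, 0, 0],
    [0, 0, 0]
  ]
}}

```text
time: 9.0
ee_pos: [0.4734, -0.3431, 0.1774]
eef_rot: [0.073, 0.997, -0.001, 0.004]
ft_force: [0.4, 0.2, 0.6]
width: 0.0778
grip_force: 0.0
```

```bash
python3 - <<'E'
from h import *
np.set_printoptions(precision=4,suppress=True)
a=snap('scene');b=snap('top')
for c in('scene','top'):
  for l in('long_box','divider','divider_mid','front_row','tackle_case'):
    for d in r.spot_point(l,c)[:3]: print(c,l,round(d['conf'],2),w(c,d['at']))
cv2.imwrite('pics/a3.png',np.hstack([cv2.resize(b[210:290,170:250],(400,400),interpolation=3),cv2.resize(b[150:270,330:450],(400,400),interpolation=3)])[:,:,::-1])
s=r.read_state();print(s['ee_pos'],s['joint_positions'])
E
```

```text
scene long_box 0.84 [0.4317 0.1074 0.0027]
scene long_box 0.73 [0.4558 0.362  0.001 ]
scene divider 0.69 [ 0.4703 -0.3404  0.0002]
scene divider_mid 0.72 [ 0.4742 -0.3388  0.025 ]
scene front_row 0.66 [ 0.4695 -0.131   0.0066]
scene tackle_case 0.61 [ 0.4933 -0.129   0.0006]
scene tackle_case 0.2 [ 0.4692 -0.3376 -0.0017]
top long_box 0.79 [ 0.429   0.1038 -0.0003]
top long_box 0.55 [ 0.4613  0.3641 -0.0049]
top divider 0.38 [ 0.4709 -0.3432  0.0024]
top divider_mid 0.61 [ 0.3876 -0.4688  0.0032]
top divider_mid 0.41 [ 0.4714 -0.3429  0.0258]
top front_row 0.7 [ 0.4718 -0.1275  0.001 ]
top front_row 0.32 [0.4631 0.3656 0.001 ]
top tackle_case 0.95 [ 0.5    -0.1267 -0.0018]
[ 0.4715 -0.3413  0.172 ] [-0.067   0.3258  0.7528  1.6802 -0.2342  1.229   2.1637]
```

View pics/a3.png

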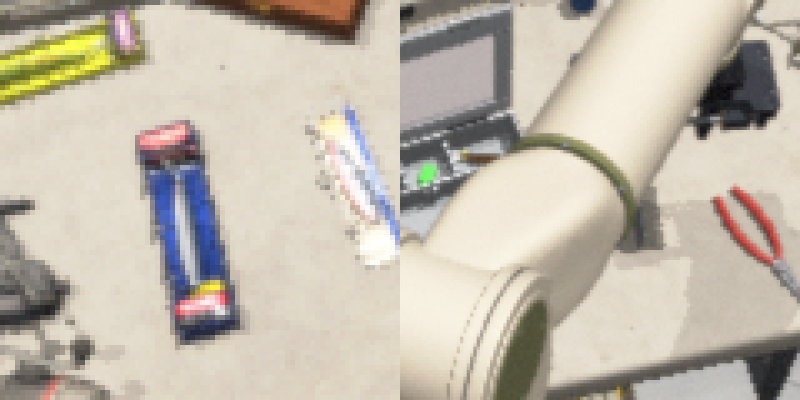

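The divider stands upright on the table (crop right (640,230)), and the spot network confirms (0.472,-0.342). The blue box lies clear, with reels at its near left, so I grip 30 mm beyond its centre.

Emit:
{"op": "arm_command", "data": {
  "xyz": [
    [0, 0.04, 0.03],
    [-0.01, 0.08, 0.03],
    [-0.02, 0.12, 0.03],
    [-0.02, 0.16, 0.03],
    [-0.02, 0.2, 0.03],
    [-0.02, 0.24, 0.03],
    [-0.02, 0.28, 0.03],
    [-0.02, 0.32, 0.03],
    [-0.02, 0.36, 0.03],
    [-0.02, 0.4, 0.03],
    [-0.02, 0.44, 0.03],
    [-0.02, 0.48, 0.03],
    [-0.01, 0.52, 0.03],
    [0, 0.56, 0.03],
    [0.01, 0.6, 0.03],
    [0.018, 0.64, 0.03],
    [0.018, 0.68, 0.03],
    [0.018, 0.705, 0.03],
    [0.018, 0.705, 0.03],
    [0.018, 0.705, 0]
  ],
  "rot": [
    [0, 0, 0],
    [0, 0, 0.05],
    [0, 0, 0.1],
    [0, 0, 0.15],
    [0, 0, 0.206],
    [0, 0, 0.206],
    [0, 0, 0.206],
    [0, 0, 0.206],
    [0, 0, 0.206],
    [0, 0, 0.206],
    [0, 0, 0.206],
    [0, 0, 0.206],
    [0, 0, 0.206],
    [0, 0, 0.206],
    [0, 0, 0.206],
    [0, 0, 0.206],
    [0, 0, 0.206],
    [0, 0, 0.206],
    [0, 0, 0.206],
    [0, 0, 0.206]
  ],
  "grip": 0.75
}}

```text
time: 11.27
ee_pos: [0.4913, 0.3674, 0.1766]
eef_rot: [-0.032, 0.999, 0.003, 0.003]
ft_force: [2.1, 0.4, 0.7]
width: 0.0652
grip_force: 0.0
```

Emit:
{"op": "arm_command", "data": {
  "xyz": [
    [0, 0, -0.03],
    [0, 0, -0.06],
    [0, 0, -0.075],
    [0, 0, -0.075]
  ],
  "rot": [
    [0, 0, 0],
    [0, 0, 0],
    [0, 0, 0],
    [0, 0, 0]
  ]
}}

```text
time: 11.6
ee_pos: [0.4877, 0.3617, 0.0932]
eef_rot: [-0.03, 1.0, -0.002, -0.002]
ft_force: [-0.4, -0.3, 0.8]
width: 0.0653
grip_force: 0.0
```

```bash
python3 - <<'E'
from h import *
a=snap('scene')
print(r.read_state()['ee_pos'])
cv2.imwrite('pics/a4.png',cv2.resize(a[180:330,180:380],(800,600),interpolation=3)[:,:,::-1])
E
```

```text
[0.48883557 0.36255324 0.09570813]
```

View pics/a4.png

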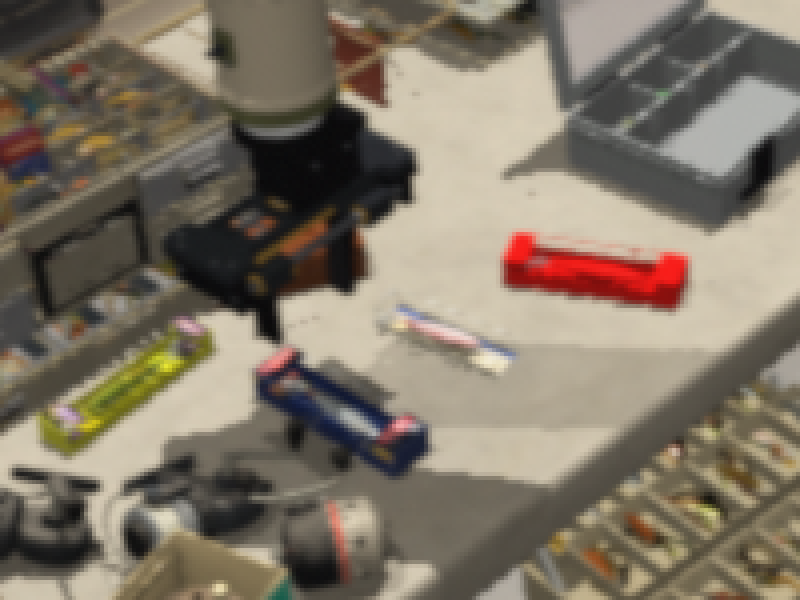

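The fingers straddle the blue box's far half; the reels at crop (150,520) stay clear. Descending and gripping.

Emit:
{"op": "arm_command", "data": {
  "xyz": [
    [0, 0.001, -0.03],
    [0, 0.001, -0.06],
    [0, 0.001, -0.08],
    [0, 0.001, -0.088],
    [0, 0.001, -0.088],
    [0, 0.001, -0.088]
  ],
  "rot": [
    [0, 0, 0],
    [0, 0, 0],
    [0, 0, 0],
    [0, 0, 0],
    [0, 0, 0],
    [0, 0, 0]
  ]
}}

```text
time: 12.15
ee_pos: [0.4906, 0.3652, 0.011]
eef_rot: [-0.03, 1.0, 0.001, 0.001]
ft_force: [-0.1, 0.1, 0.6]
width: 0.0651
grip_force: 0.0
```

Emit:
{"op": "arm_command", "data": {
  "xyz": [
    [0, 0, 0],
    [0, 0, 0],
    [0, 0, 0],
    [0, 0, 0],
    [0, 0, 0],
    [0, 0, 0],
    [0, 0, 0]
  ],
  "rot": [
    [0, 0, 0],
    [0, 0, 0],
    [0, 0, 0],
    [0, 0, 0],
    [0, 0, 0],
    [0, 0, 0],
    [0, 0, 0]
  ],
  "grip": 0,
  "squeeze": 12
}}

```text
time: 12.73
ee_pos: [0.4898, 0.3649, 0.0097]
eef_rot: [-0.03, 1.0, 0.0, 0.0]
ft_force: [-1.0, -0.2, 5.8]
width: 0.0408
grip_force: 12.0
```

Emit:
{"op": "arm_command", "data": {
  "xyz": [
    [0, 0, 0.01],
    [0, 0, 0.03],
    [0, 0, 0.06],
    [0, 0, 0.09],
    [0, 0, 0.12],
    [0, 0, 0.14],
    [0, 0, 0.14]
  ],
  "rot": [
    [0, 0, 0],
    [0, 0, 0],
    [0, 0, 0],
    [0, 0, 0],
    [0, 0, 0],
    [0, 0, 0],
    [0, 0, 0]
  ]
}}

```text
time: 13.32
ee_pos: [0.4915, 0.366, 0.1549]
eef_rot: [-0.03, 1.0, 0.002, 0.003]
ft_force: [-0.1, 0.1, 0.2]
width: 0.0401
grip_force: 12.0
```

Emit:
{"op": "arm_command", "data": {
  "xyz": [
    [-0.005, -0.015, 0],
    [-0.01, -0.045, 0],
    [-0.02, -0.08, 0],
    [-0.03, -0.115, 0],
    [-0.03, -0.15, 0],
    [-0.03, -0.185, 0],
    [-0.03, -0.22, 0],
    [-0.03, -0.255, 0],
    [-0.03, -0.29, 0],
    [-0.03, -0.325, 0],
    [-0.03, -0.36, 0],
    [-0.03, -0.395, 0],
    [-0.03, -0.43, 0],
    [-0.03, -0.46, 0],
    [-0.025, -0.49, 0],
    [-0.02, -0.51, 0],
    [-0.018, -0.526, 0],
    [-0.018, -0.526, 0],
    [-0.018, -0.526, 0],
    [-0.018, -0.526, 0]
  ],
  "rot": [
    [0, 0, -0.05],
    [0, 0, -0.15],
    [0, 0, -0.25],
    [0, 0, -0.35],
    [0, 0, -0.45],
    [0, 0, -0.55],
    [0, 0, -0.65],
    [0, 0, -0.75],
    [0, 0, -0.85],
    [0, 0, -0.95],
    [0, 0, -1.05],
    [0, 0, -1.15],
    [0, 0, -1.25],
    [0, 0, -1.35],
    [0, 0, -1.45],
    [0, 0, -1.525],
    [0, 0, -1.525],
    [0, 0, -1.525],
    [0, 0, -1.525],
    [0, 0, -1.525]
  ]
}}

```text
time: 14.98
ee_pos: [0.4714, -0.1605, 0.149]
eef_rot: [0.668, 0.744, -0.0, -0.0]
ft_force: [0.6, -0.2, 0.1]
width: 0.0398
grip_force: 12.0
```

```bash
python3 - <<'E'
from h import *
a=snap('scene')
s=r.read_state();print(s['ee_pos'],s['eef_rot'],s['width'],s['ft_force'])
cv2.imwrite('pics/a5.png',cv2.resize(a[110:260,270:470],(800,600),interpolation=3)[:,:,::-1])
E
```

```text
[ 0.47148453 -0.1602006   0.14908625] [ 6.68073114e-01  7.44095553e-01  9.10408013e-05 -3.37334393e-04] 0.04008109830402351 [-0.5797951   0.43920227 -0.71865542]
```

View pics/a5.png

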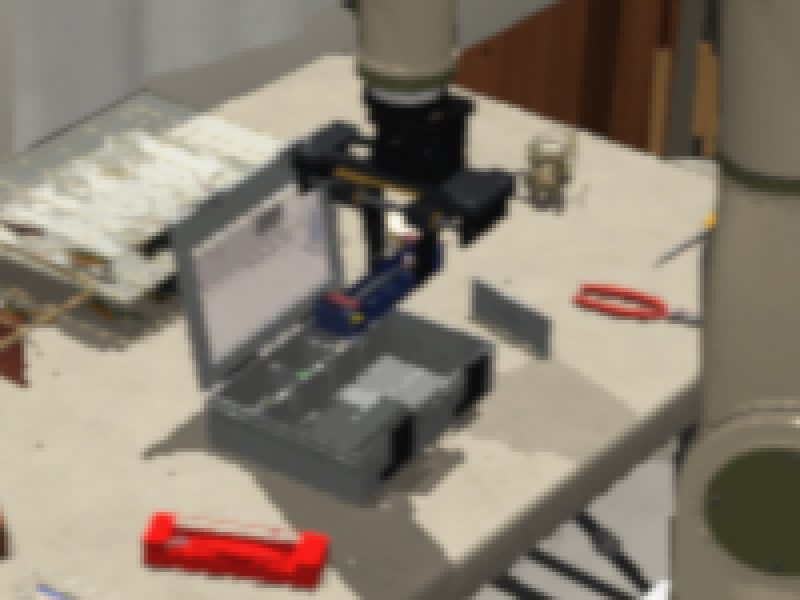

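The box is held level over the row, and the divider still stands at crop (510,318). Lowering.

Emit:
{"op": "arm_command", "data": {
  "xyz": [
    [0, 0, -0.03],
    [0, 0, -0.06],
    [0, 0, -0.08],
    [0, 0, -0.1],
    [0, 0, -0.115],
    [0, 0, -0.125],
    [0, 0, -0.131],
    [0, 0, -0.133],
    [0, 0, -0.133]
  ],
  "rot": [
    [0, 0, 0],
    [0, 0, 0],
    [0, 0, 0],
    [0, 0, 0],
    [0, 0, 0],
    [0, 0, 0],
    [0, 0, 0],
    [0, 0, 0],
    [0, 0, 0]
  ]
}}

```text
time: 15.78
ee_pos: [0.4718, -0.1611, 0.0164]
eef_rot: [0.668, 0.744, 0.0, 0.0]
ft_force: [0.1, -0.7, -1.2]
width: 0.04
grip_force: 12.0
```

Emit:
{"op": "arm_command", "data": {
  "xyz": [
    [0, 0, -0.002],
    [0, 0, -0.002],
    [0, 0, -0.002]
  ],
  "rot": [
    [0, 0, 0],
    [0, 0, 0],
    [0, 0, 0]
  ],
  "squeeze": 4
}}

```text
time: 16.03
ee_pos: [0.472, -0.1614, 0.0148]
eef_rot: [0.669, 0.744, 0.0, 0.0]
ft_force: [-0.4, -0.5, -1.0]
width: 0.0404
grip_force: 4.0
```

Just above or at the floor. Open modestly (57 mm) and retreat upward.

Emit:
{"op": "arm_command", "data": {
  "xyz": [
    [0, 0, -0.001],
    [0, 0, -0.001],
    [0, 0, -0.001],
    [0, 0, -0.001],
    [0, 0, -0.001]
  ],
  "rot": [
    [0, 0, 0],
    [0, 0, 0],
    [0, 0, 0],
    [0, 0, 0],
    [0, 0, 0]
  ],
  "grip": 0.65
}}

```text
time: 16.45
ee_pos: [0.4716, -0.1614, 0.0133]
eef_rot: [0.669, 0.744, 0.0, 0.0]
ft_force: [0.0, -0.2, -0.3]
width: 0.0559
grip_force: 0.0
```

Emit:
{"op": "arm_command", "data": {
  "xyz": [
    [0, 0, 0.01],
    [0, 0, 0.03],
    [0, 0, 0.06],
    [0, 0, 0.1],
    [0, 0, 0.14],
    [0, 0, 0.18],
    [0, 0, 0.22],
    [0, 0, 0.25],
    [0, 0, 0.25]
  ],
  "rot": [
    [0, 0, 0],
    [0, 0, 0],
    [0, 0, 0],
    [0, 0, 0],
    [0, 0, 0],
    [0, 0, 0],
    [0, 0, 0],
    [0, 0, 0],
    [0, 0, 0]
  ]
}}

```text
time: 17.2
ee_pos: [0.4737, -0.1625, 0.2701]
eef_rot: [0.669, 0.743, 0.003, 0.004]
ft_force: [0.3, -0.3, -0.7]
width: 0.0569
grip_force: 0.0
```

```bash
python3 - <<'E'
from h import *
np.set_printoptions(precision=4,suppress=True)
a=snap('scene');b=snap('top')
s=r.read_state();print(s['time'],s['ee_pos'],s['joint_positions'])
for c in('scene','top'):
  for l in('long_box','divider','lid_edge','lid_hinge'):
    for d in r.spot_point(l,c)[:3]: print(c,l,round(d['conf'],2),w(c,d['at']))
cv2.imwrite('pics/a6.png',np.hstack([cv2.resize(x[v:v+110,u:u+110],(400,400),interpolation=3) for x,u,v in((a,305,140),(b,290,140))])[:,:,::-1])
E
```

```text
17.3 [ 0.472  -0.1617  0.2649] [-0.4457  0.0019  0.6959  1.7542 -0.0023  1.3831  0.3563]
scene long_box 0.93 [0.4322 0.1055 0.0007]
scene long_box 0.75 [ 0.47   -0.1333  0.0087]
scene divider 0.6 [ 0.4723 -0.3397 -0.0023]
scene divider 0.28 [ 0.3896 -0.466  -0.0002]
scene lid_edge 0.8 [ 0.6201 -0.1178  0.2199]
scene lid_hinge 0.64 [ 0.5802 -0.1219  0.0568]
top long_box 0.8 [ 0.428   0.107  -0.0017]
top long_box 0.53 [ 0.4714 -0.1281  0.0057]
top long_box 0.25 [ 0.6174 -0.1148  0.2181]
top divider 0.48 [ 0.4714 -0.3427  0.0018]
top divider 0.24 [ 0.62   -0.1119  0.2204]
top lid_edge 0.58 [ 0.617  -0.1133  0.2167]
top lid_edge 0.28 [ 0.6564 -0.4261 -0.0039]
top lid_hinge 0.73 [ 0.5753 -0.1192  0.0541]
```

View pics/a6.png

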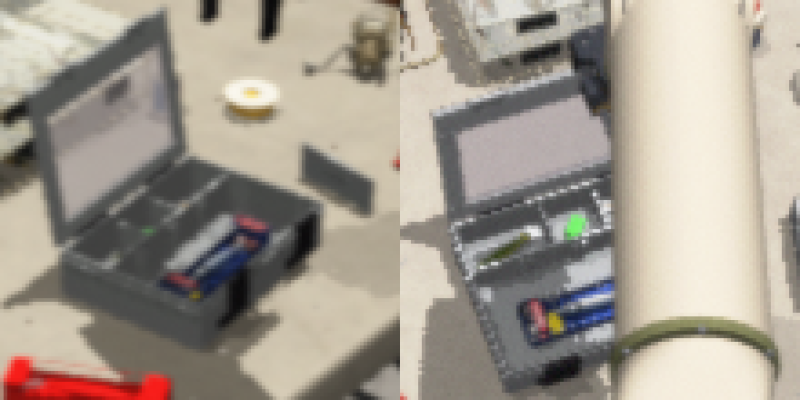

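The blue box lies flat in the row with its axis along it. Now I go over and behind the lid with the fingers shut.

Emit:
{"op": "arm_command", "data": {
  "xyz": [
    [0.01, 0.003, 0.02],
    [0.04, 0.01, 0.025],
    [0.08, 0.02, 0.025],
    [0.12, 0.032, 0.025],
    [0.155, 0.042, 0.025],
    [0.18, 0.049, 0.025],
    [0.191, 0.051, 0.015],
    [0.191, 0.051, -0.015],
    [0.191, 0.051, -0.045],
    [0.191, 0.051, -0.07],
    [0.191, 0.051, -0.075],
    [0.191, 0.051, -0.075]
  ],
  "rot": [
    [0, 0, 0],
    [0, 0, 0],
    [0, 0, 0],
    [0, 0, 0],
    [0, 0, 0],
    [0, 0, 0],
    [0, 0, 0],
    [0, 0, 0],
    [0, 0, 0],
    [0, 0, 0],
    [0, 0, 0],
    [0, 0, 0]
  ],
  "grip": 0
}}

```text
time: 18.7
ee_pos: [0.6616, -0.11, 0.1864]
eef_rot: [0.669, 0.744, -0.001, -0.001]
ft_force: [-1.4, 0.4, 0.8]
width: 0.0005
grip_force: 0.0
```

Emit:
{"op": "arm_command", "data": {
  "xyz": [
    [-0.012, -0.001, 0],
    [-0.024, -0.0025, 0],
    [-0.035, -0.004, 0.001],
    [-0.045, -0.005, 0.003],
    [-0.055, -0.006, 0.007],
    [-0.065, -0.007, 0.01],
    [-0.075, -0.008, 0.011],
    [-0.0875, -0.009, 0.011],
    [-0.102, -0.0105, 0.009],
    [-0.116, -0.012, 0.005],
    [-0.13, -0.0135, 0],
    [-0.143, -0.015, -0.007],
    [-0.156, -0.0165, -0.015],
    [-0.168, -0.018, -0.024],
    [-0.168, -0.018, -0.024]
  ],
  "rot": [
    [0, 0, 0],
    [0, 0, 0],
    [0, 0, 0],
    [0, 0, 0],
    [0, 0, 0],
    [0, 0, 0],
    [0, 0, 0],
    [0, 0, 0],
    [0, 0, 0],
    [0, 0, 0],
    [0, 0, 0],
    [0, 0, 0],
    [0, 0, 0],
    [0, 0, 0],
    [0, 0, 0]
  ]
}}

```text
time: 19.95
ee_pos: [0.4934, -0.1292, 0.165]
eef_rot: [0.669, 0.743, 0.001, -0.0]
ft_force: [0.6, -1.0, 0.8]
width: 0.0004
grip_force: 0.0
```

```bash
python3 - <<'E'
from h import *
np.set_printoptions(precision=4,suppress=True)
a=snap('scene')
s=r.read_state();print(s['time'],s['ee_pos'],s['ft_force'])
cv2.imwrite('pics/a7.png',cv2.resize(a[110:260,270:470],(800,600),interpolation=3)[:,:,::-1])
E
```

```text
20.0 [ 0.4947 -0.1288  0.1657] [ 0.8434 -0.4877  0.6789]
```

View pics/a7.png

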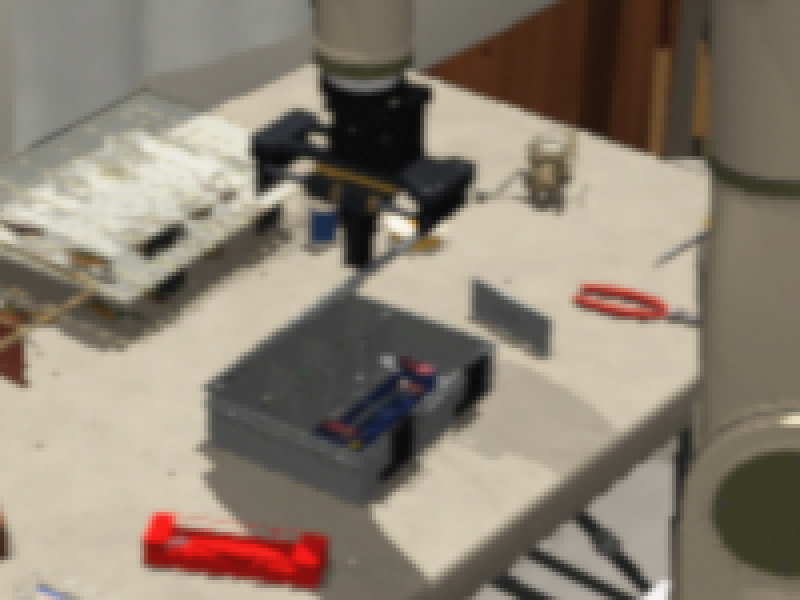

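The lid is edge-on at crop (370,265), about halfway closed, with the fingertip on it. Continuing.

Emit:
{"op": "arm_command", "data": {
  "xyz": [
    [-0.01, -0.001, -0.01],
    [-0.02, -0.002, -0.021],
    [-0.031, -0.003, -0.032],
    [-0.041, -0.0045, -0.044],
    [-0.049, -0.005, -0.058],
    [-0.056, -0.006, -0.072],
    [-0.061, -0.0065, -0.081],
    [-0.065, -0.007, -0.089],
    [-0.065, -0.007, -0.092],
    [-0.065, -0.007, -0.092]
  ],
  "rot": [
    [0, 0, 0],
    [0, 0, 0],
    [0, 0, 0],
    [0, 0, 0],
    [0, 0, 0],
    [0, 0, 0],
    [0, 0, 0],
    [0, 0, 0],
    [0, 0, 0],
    [0, 0, 0]
  ]
}}

```text
time: 20.83
ee_pos: [0.43, -0.1355, 0.0723]
eef_rot: [0.669, 0.744, -0.0, 0.0]
ft_force: [0.2, -0.0, -0.9]
width: 0.0006
grip_force: 0.0
```

Emit:
{"op": "arm_command", "data": {
  "xyz": [
    [0, 0, -0.002],
    [0, 0, -0.004],
    [0, 0, -0.006],
    [0, 0, -0.008],
    [0, 0, -0.01],
    [0, 0, -0.01]
  ],
  "rot": [
    [0, 0, 0],
    [0, 0, 0],
    [0, 0, 0],
    [0, 0, 0],
    [0, 0, 0],
    [0, 0, 0]
  ]
}}

```text
time: 21.33
ee_pos: [0.4304, -0.1354, 0.0628]
eef_rot: [0.669, 0.744, 0.0, 0.0]
ft_force: [-3.2, 0.7, 6.4]
width: 0.0002
grip_force: 3.0
```

Emit:
{"op": "arm_command", "data": {
  "xyz": [
    [0, 0, -0.001],
    [0, 0, -0.002],
    [0, 0, -0.003],
    [0, 0, -0.003]
  ],
  "rot": [
    [0, 0, 0],
    [0, 0, 0],
    [0, 0, 0],
    [0, 0, 0]
  ]
}}

```text
time: 21.67
ee_pos: [0.4305, -0.1355, 0.0618]
eef_rot: [0.669, 0.743, 0.001, -0.0]
ft_force: [-17.9, 3.0, 44.6]
width: 0.0007
grip_force: 22.4
```

44 N without further motion means the lid is on its stop. Backing off and checking.

Emit:
{"op": "arm_command", "data": {
  "xyz": [
    [0, 0, 0.01],
    [0, 0, 0.04],
    [0, 0, 0.08],
    [0, 0, 0.12],
    [0, 0.03, 0.15],
    [0, 0.06, 0.15],
    [0, 0.1, 0.15],
    [0, 0.14, 0.15],
    [0, 0.18, 0.15],
    [0, 0.22, 0.15],
    [0, 0.22, 0.15],
    [0, 0.22, 0.15]
  ],
  "rot": [
    [0, 0, 0],
    [0, 0, 0],
    [0, 0, 0],
    [0, 0, 0],
    [0, 0, 0],
    [0, 0, 0],
    [0, 0, 0],
    [0, 0, 0],
    [0, 0, 0],
    [0, 0, 0],
    [0, 0, 0],
    [0, 0, 0]
  ]
}}

```text
time: 22.67
ee_pos: [0.4296, 0.0868, 0.2093]
eef_rot: [0.667, 0.745, -0.0, 0.0]
ft_force: [0.4, -0.8, -0.4]
width: 0.0004
grip_force: 0.0
```

```bash
python3 - <<'E'
from h import *
np.set_printoptions(precision=4,suppress=True)
a=snap('scene');b=snap('top')
for c in('scene','top'):
  for l in('lid_edge','lid_hinge','divider','long_box'):
    for d in r.spot_point(l,c)[:2]: print(c,l,round(d['conf'],2),w(c,d['at']))
cv2.imwrite('pics/a8.png',np.hstack([cv2.resize(a[170:245,330:405],(400,400),interpolation=3),cv2.resize(b[165:255,300:390],(400,400),interpolation=3)])[:,:,::-1])
print(r.read_state()['time'])
E
```

```text
scene lid_edge 0.72 [ 0.4137 -0.1393  0.0604]
scene lid_hinge 0.75 [ 0.5821 -0.1227  0.0536]
scene divider 0.5 [ 0.4733 -0.3374 -0.0013]
scene long_box 0.58 [0.4299 0.1077 0.0026]
top lid_hinge 0.84 [ 0.5792 -0.1204  0.0552]
top divider 0.62 [ 0.4704 -0.3418  0.0024]
top divider 0.57 [ 0.6578 -0.4244 -0.0019]
23.1667
```

View pics/a8.png

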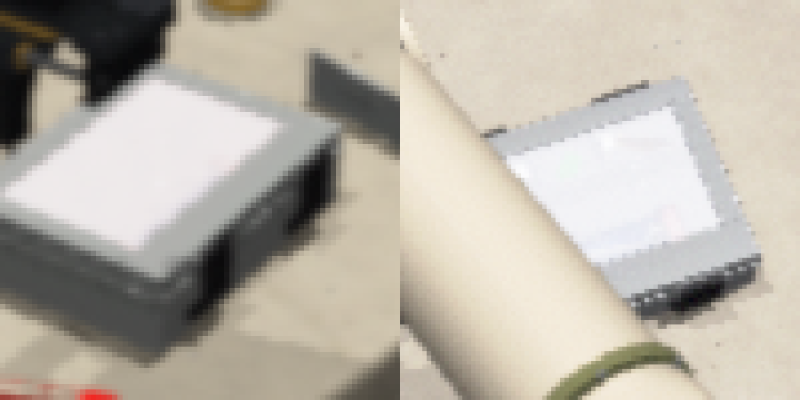

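The lid lies flat under both catches: edge height is about 0.061 m against about 0.070 m if it were unsnapped. The divider is still standing clear. Handing in.

```bash
python3 -c "
from bench import r
print(r.close_job())"
```

```text
the job is handed in; nothing more can be done
None
```

I handed the job in at about 23 s of the 70 s, with no verdict returned: the divider stands on the table right of the case, the blue longer boxed lure lies flat in the front row, and the lid appears fully home under both catches, judging by its edge height and the stiff stop under pressing.

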